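# Set a sample bottle in the labelling stand

### The job

Stand the stout sample bottle upright on the small raised pedestal of the labelling stand, in front of the V stop, and let go of it. Then turn the round thumbscrew of the stand clockwise until it seats at its end stop, so that the jaw pushes the bottle home into the V, and back it off a quarter turn so that the bottle can be spun for its label. Finish while still gripping the thumbscrew, holding it still at that setting, with the bottle upright on its pedestal; leave the other things on the table alone.

Things in the scene. Friction and masses are not known exactly. Their poses are not given: they have to be found in the camera images.
- stand: labelling stand, fixed: grey base plate 100 x 220 x 12 mm, long side along its y. Origin on the table at x 0, z up. In its frame the pedestal is at y +60 mm, the thumbscrew at y -60 mm (both x 0). Beyond the pedestal stands the V stop: two upright plates at right angles, open towards the thumbscrew (-y), tops 72 mm above the table
- nest (a point): on top of the pedestal (steel disc, 50 mm diameter, top 50 mm above the table), where the middle of the bottle's underside lies when home in the V; axes as the stand's. The V's plates rise 22 mm above it, 0.5 mm clear of a bottle at home. Best set the bottle down 5 mm from here towards the thumbscrew (-y); the jaw then pushes it home
- jaw_face (a point): middle of the flat face of the black clamp jaw (36 mm wide, 20 mm high, 52 to 72 mm above the table), facing the bottle; axes as the stand's. Turning the thumbscrew clockwise drives it towards the pedestal (+y), 8 mm per rad. Seated, it is 0.8 mm short of a bottle at home; as found, it is at least 8.8 mm further back
- sample: the stout sample bottle, amber glass, without paper band: body 40 mm diameter up to 60 mm, shoulder tapering to 74 mm, black cap 26 mm diameter from 74 to 100 mm (the top). About 150 g. Origin at the centre of its underside, z up. It is the widest of the three small capped bottles
- knob_head: round black knurled thumbscrew head, 38 mm diameter, 30 mm high, axis vertical; origin on the axis at its underside, 88 mm above the table. The post below is 28 mm in diameter, top at 80 mm, so fingers can reach past the head. A steel bar on top, along its own +y, points at the pedestal when seated. Turns with about 0.06 N m, stays where left, does not rise or sink
- spindle (a joint): turn of the thumbscrew in rad: 0 = seated at its end stop (it turns no further clockwise), growing as it is turned anticlockwise seen from above (loosened); quarter turn off = 1.57; other end stop at 3.0; found between 1.1 and 2.3
- slim0: slim bystander bottle, 28 mm diameter, 112 mm tall (cap 20 mm diameter), amber glass with a paper band and black cap; origin at the centre of its underside; leave it alone
- slim1: slim bystander bottle, 28 mm diameter, 112 mm tall (cap 20 mm diameter), amber glass with a paper band and black cap; origin at the centre of its underside; leave it alone
- glass0: blue drinking glass, 70 mm wide, 72 mm tall; origin at the centre of its underside; leave it alone
- glass1: blue drinking glass, 70 mm wide, 72 mm tall; origin at the centre of its underside; leave it alone
- glass2: blue drinking glass, 70 mm wide, 72 mm tall; origin at the centre of its underside; leave it alone
- bowl: white bowl, 100 mm wide, 35 mm tall; origin at the centre of its underside; leave it alone
- water: big clear water bottle, 84 mm wide, 290 mm tall; origin at the centre of its underside; leave it alone
Mind the look-alikes: they are no part of the job. Leave any yellow look-alike of the stand alone.

How it is judged:
By the outcome, as a careful person would: the job done as asked, in the order asked, and still so for the second after the job is handed in, while the arm keeps its last pose, push and grip.
It also fails if it takes over 58 s, if anything falls off the work surface, if the arm or the gripper's body presses on something with over 40 N, if the wrist force passes 120 N, or if a joint passes its speed limit or range.

### The arm

A 7-joint arm with a two-finger parallel gripper is mounted at the origin on the work surface. World frame = base frame: x ahead of the robot, y to its left, z up, the work surface at z = 0. Lengths are in m, angles in rad, forces in N, time in s.
With the tool pointing down it reaches from about 0.425 to 0.95 m from the base axis. Payload 16.7 kg.
Tool frame: the origin (TCP) lies at the very end of the fingers, on their centre line; the grasp point (between the pads) lies 19 mm behind it; z points along the fingers, y is the direction in which the jaws open and shut (so a half turn about z gives the same grasp; the last joint's range is limited). The gripper opens to 94 mm and grips with 3 to 60 N. Pads are 16 mm wide; open, the fingers measure 119 mm over their backs; the gripper's body (75 mm by 177 mm) begins 78 mm behind the grasp point.
Start: joints at [1.081, 0.426, 0.074, 1.606, -0.034, 1.111, -0.067], TCP at [0.226, -0.636, 0.205] pointing down, gripper open.
Joint ranges: [-2.85, 2.85], [-0.5, 2.14], [-1.23, 1.37], [0.21, 2.46], [-1.02, 4.16], [0.16, 2.05], [-2.73, 2.73]. Speed limits (rad/s): [1.89, 1.89, 2.39, 2.39, 3.01, 3.01, 3.01].

### API

Orientations are given as [roll, pitch, yaw] about the fixed x, y, z axes, in that order (R = Rz(yaw) Ry(pitch) Rx(roll)).
In Python, from rig import arm, viewer, spotter gives the robot as it stands.
- The arm moves only by the tool carry_out, never from a script. Its argument "deltas" is a list of rows, each a list of 5 numbers: the opening, from 0 (shut) to 1 (fully open), then the shift along the tool's x, y, z in cm, then the turn about the tool's z in rad. In form: [[fingers, tx, ty, tz, yaw], ...]. A call has 1 to 12 rows; each row shifts and turns the commanded pose from where the row before left it, along the tool's axes as they then stand; what a row does not reach is not made up. A row lasts 1/10 s, in which the tool goes at most 50 mm and 8.59 degrees, less where a joint would pass 70% of its speed; a pose out of reach is approached as far as the arm can. A call with a gripper value outside its range is refused whole. The fingers move at their own pace and stop on an object; "newtons" is the grip in N (left out, the last holds). Time passes only in rows, so rows that do not move let the fingers close. It gives the time, the measured TCP pose, the force and the opening at its end, in the units of the state.
- arm.get_state(): the state, without advancing time (a new reading comes with each control period).
- viewer.camera(name): name is "scene" or "top" or "wrist"; returns a dict with "img" (384x512x3 uint8, red, green, blue), "range_z" (384x512 float32, m along the optical axis (not along the pixel's ray), 0 where there is no reading), "intrinsics" (3x3 intrinsics, pixels), "k1" (the pictures are not rectified: a ray, as slopes to the right and down, at radius r is drawn at 1 + k1 r^2 times it, then the intrinsics apply), "extrinsics" (4x4, takes a point from world to camera coordinates); the wrist camera has in their place "tool_from_camera" (4x4, takes a point from camera to tool coordinates, whose origin is the TCP and whose axes are the flange's). Camera axes: x right, y down, z forward; pixel columns grow to the right and rows downward; lengths in m; the calibration is good to about 2 mm. A picture is of the moment at which its call begins: read the wrist's pose just before it.
- arm.hand_in(): hands the job in, once; it reports no verdict.
Trained networks look in a picture, given as the dict that the camera call returned (one of the last four; its "shot" number tells which), for a name from the list of things; names that differ only in an ending like _2 or _b are one class to them, and where a whole thing is asked for, a point or a joint stands for the part that bears it (a point fixed in the world has none). Each returns a list of dicts, best first, with "confidence" (0 to 1); they miss things now and then, are a little off and sometimes report something else, mostly with a low value. They report only what shows in the picture. A call takes as long as a camera call. They do not tell look-alikes from the thing itself.
- spotter.recognise(label, picture): "centre" ([column, row] as shares, 0 to 1, of the picture: columns of its width, rows of its height, amid what is visible of it).
- spotter.cut_out(label, picture): "pixels" (384x512 bool, what is visible of it) and "centre" ([column, row] as shares, 0 to 1, of the picture: columns of its width, rows of its height, amid what is visible of it).
- spotter.landmark_of(label, picture): "centre" ([column, row] as shares, 0 to 1, of the picture: columns of its width, rows of its height: a listed point, or the origin of a listed thing).
The state is a dict: "time": time; "q": joint angles; "dq": joint speeds; "tau": joint torques, N m; "position": TCP position; "tool_rot": TCP orientation; "wrist_force": force on the tool from outside, world axes, zero at the start; "torque": the same for the moment, N m; "grip_width": opening from 0.0 (shut) to 1.0 (fully open).
Only numpy, scipy, OpenCV 4.12 (cv2) and the standard library are available. Lean on these libraries where they do the work, as an engineer would, in place of code of your own. Each camera call takes 0.05 s, during which the arm holds its last target. There are 200 camera calls.

## Working session

There is one attempt and no reset: what is moved stays moved. The work goes in short steps, Python scripts to look and compute and a tool call to move; the robot and the scene stay as the last step left them, time stands still between calls to the robot, and variables do not carry over. Pictures are saved under pics/ and viewed, about 8 in all and at most 12, crops included, and the job is handed in when it is done.

Besides the shell and the picture viewer there is one more tool, called after "Emit:" as name(argument=value, ...), one argument or row to a line, values as JSON. carry_out: Moves the arm, as the interface text tells. Its arguments: {"type":"object","properties":{"deltas":{"type":"array"},"newtons":{"type":"number"}},"required":["deltas"]}

```bash
ls; mkdir -p pics; cat > h.py <<'E'
import numpy as np, cv2
from rig import arm, viewer, spotter
def snap(name,file=None):
    st=arm.get_state(); p=viewer.camera(name)
    if file: cv2.imwrite('pics/'+file,p['img'][:,:,::-1])
    return st,p
def w2c(p,st=None):
    if 'extrinsics' in p: return np.array(p['extrinsics'])
    from scipy.spatial.transform import Rotation as R
    T=np.eye(4); T[:3,:3]=R.from_euler('xyz',st['tool_rot']).as_matrix(); T[:3,3]=st['position']
    return np.linalg.inv(T@np.array(p['tool_from_camera']))
def rays(p,uv):
    K=np.array(p['intrinsics']); uv=np.atleast_2d(uv).astype(float)
    d=np.c_[(uv[:,0]-K[0,2])/K[0,0],(uv[:,1]-K[1,2])/K[1,1]]; s=d.copy()
    for _ in range(20): s=d/(1+p['k1']*(s**2).sum(1,keepdims=True))
    return np.c_[s,np.ones(len(s))]
def onplane(p,uv,z,st=None):
    T=np.linalg.inv(w2c(p,st)); r=rays(p,uv)@T[:3,:3].T; o=T[:3,3]
    return o+r*((z-o[2])/r[:,2])[:,None]
def cloud(p,mask=None,st=None):
    D=p['range_z']; m=D>0
    if mask is not None: m&=mask
    v,u=np.nonzero(m); T=np.linalg.inv(w2c(p,st))
    return (rays(p,np.c_[u,v])*D[v,u][:,None])@T[:3,:3].T+T[:3,3],np.c_[u,v]
def project(p,X,st=None):
    T=w2c(p,st); c=np.atleast_2d(X)@T[:3,:3].T+T[:3,3]; s=c[:,:2]/c[:,2:]
    s=s*(1+p['k1']*(s**2).sum(1,keepdims=True)); K=np.array(p['intrinsics'])
    return s@K[:2,:2].T+K[:2,2]
E
python3 - <<'E'
from h import *
s,a=snap('scene'); _,b=snap('top')
print(s, b['intrinsics'], b['k1'])
cv2.imwrite('pics/a.png',np.vstack([a['img'],b['img']])[:,:,::-1][:, :])
im=np.hstack([a['img'],b['img']]); cv2.imwrite('pics/a.png',cv2.resize(np.vstack([a['img'],b['img']]),(400,600),interpolation=3)[:,:,::-1])
cv2.imwrite('pics/top.png',cv2.resize(b['img'],(800,600))[:,:,::-1])
cv2.imwrite('pics/scene.png',cv2.resize(a['img'],(800,600))[:,:,::-1])
H={'sample':0,'nest':.05,'jaw_face':.062,'knob_head':.088,'stand':0,'slim0':0,'water':0,'bowl':0,'glass0':0}
for n,p in (('scene',a),('top',b)):
  for l,z in H.items():
    for d in spotter.landmark_of(l,p)[:4]:
      uv=np.array(d['centre'])*[512,384]
      print(n,l,round(d['confidence'],2),uv.round(1),onplane(p,uv,z)[0].round(4))
E
```

```text
pics
{'time': 0.0, 'q': array([ 1.08051272,  0.42672919,  0.07385435,  1.60659224, -0.03406599,
        1.11079652, -0.06709476]), 'dq': array([ 0.00034303, -0.00097564, -0.0005595 , -0.00120716, -0.00017941,
       -0.00035851,  0.00052267]), 'tau': array([-1.26118361e-03, -9.35803986e+01,  3.66528846e+00, -4.54187751e+01,
       -4.89111186e-02,  2.00838014e-02, -6.11263403e-06]), 'position': array([ 0.2254173 , -0.63579208,  0.20478412]), 'tool_rot': array([-3.14033245e+00,  1.25143300e-04,  3.40769683e-01]), 'wrist_force': array([ 0.19388894, -0.24665357, -0.3700966 ]), 'torque': array([-0.00992354, -0.03305849, -0.01557786]), 'grip_width': 0.9979179354156584} [[440.99126124   0.         255.10581174]
 [  0.         440.99126124 184.58570019]
 [  0.           0.           1.        ]] -0.019895434653279254
scene sample 0.96 [172.2 194.1] [ 0.6206 -0.2348  0.    ]
scene nest 0.81 [232.  123.8] [ 0.27   -0.2597  0.05  ]
scene nest 0.74 [318.8 229.9] [0.5817 0.208  0.05  ]
scene jaw_face 0.49 [229.4 119.9] [ 0.27   -0.2698  0.062 ]
scene jaw_face 0.48 [303.8 222.8] [0.5902 0.1698 0.
[... 908 characters left out ...]
0.64 [323.8 123.1] [ 0.7266 -0.1695  0.05  ]
top nest 0.59 [190.4 176.7] [0.5772 0.2074 0.05  ]
top jaw_face 0.71 [201.7 175.1] [0.5803 0.1739 0.062 ]
top jaw_face 0.58 [368.1 288.3] [ 0.2684 -0.2799  0.062 ]
top knob_head 0.75 [229.5 162.9] [0.6105 0.0942 0.088 ]
top knob_head 0.73 [403.  273.3] [ 0.3113 -0.3675  0.088 ]
top stand 0.79 [212.5 173.4] [0.5914 0.1511 0.    ]
top stand 0.68 [373.3 278.8] [ 0.2857 -0.3096  0.    ]
top water 0.83 [119.5 192.4] [0.5376 0.4247 0.    ]
top bowl 0.69 [322.9 124.2] [ 0.7345 -0.1738  0.    ]
top glass0 0.91 [399.3 147.3] [ 0.6641 -0.3951  0.    ]
top glass0 0.82 [151.4 248.1] [0.3751 0.3282 0.    ]
top glass0 0.8 [285.2 104.5] [ 0.7946 -0.0636  0.    ]
```

View pics/top.png

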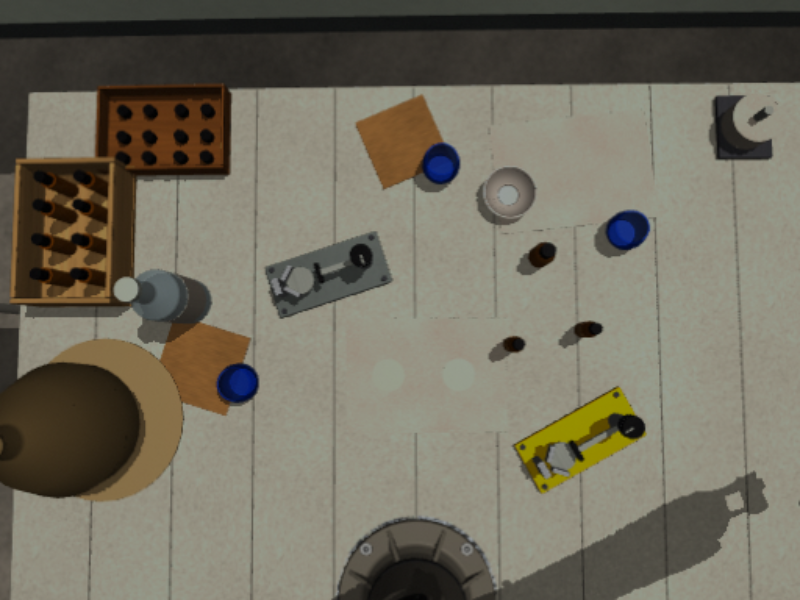

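View pics/scene.png

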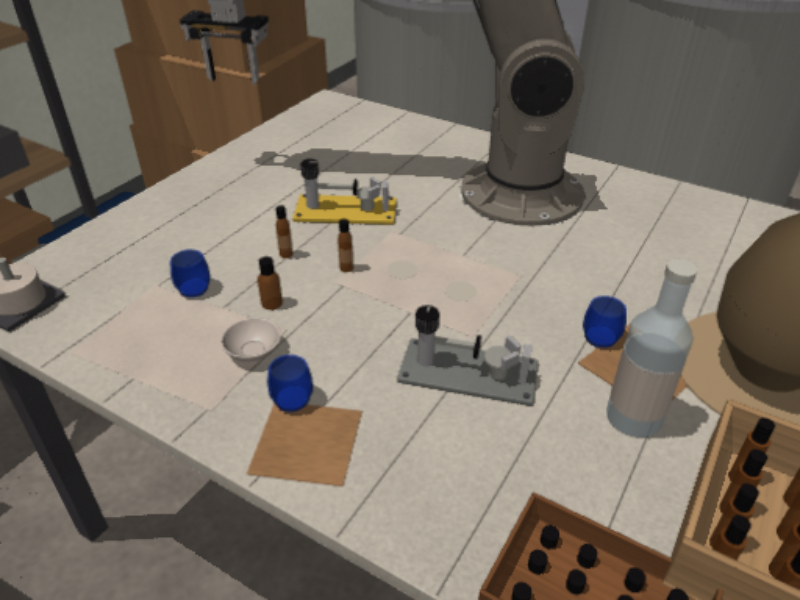

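The top view (800×600) shows the grey stand with its pedestal at (299,281) and knob at (361,257). The sample is at (543,255), the slims at (514,344) and (588,329), and the yellow look-alike at (580,440). The scene view agrees: sample at (270,285), next to the bowl.

```bash
cat >> h.py <<'E'
def rows(st,target,yaw,n):
    "per-row tool-frame shift (cm) and turn for n equal rows, straight line; positive tool-z turn = clockwise from above = yaw falls"
    y0=st['tool_rot'][2]; d=(np.array(target)-st['position'])
    dy=yaw-y0
    c,s=np.cos(y0),np.sin(y0)
    print('in start tool axes cm',np.round([100*(c*d[0]+s*d[1]),100*(s*d[0]-c*d[1]),-100*d[2]],2),'turn',round(-dy,3),'dist',np.linalg.norm(d).round(3))
E
python3 - <<'E'
from h import *
for n in ('scene','top'):
  s,p=snap(n)
  for l in ('sample','knob_head','stand'):
    for d in spotter.cut_out(l,p)[:2]:
      X,_=cloud(p,d['pixels'])
      if len(X)<5: continue
      zt=np.percentile(X[:,2],[5,50,95]); 
      T=X[X[:,2]>zt[2]-.012]
      print(n,l,round(d['confidence'],2),len(X),zt.round(3),'med',np.median(X,0).round(4),'top',np.median(T,0).round(4))
s,p=snap('wrist'); print(np.round(p['tool_from_camera'],3)); print(p['intrinsics'])
for yaw in (1.22,): rows(s,(0.60,-0.23,0.22),yaw,1)
E
```

```text
scene sample 0.61 404 [0.003 0.051 0.099] med [ 0.6266 -0.2208  0.0508] top [ 0.6226 -0.2254  0.0975]
scene knob_head 0.55 197 [0.096 0.116 0.12 ] med [0.6194 0.0974 0.1157] top [0.6155 0.0951 0.117 ]
scene knob_head 0.44 133 [0.092 0.112 0.12 ] med [ 0.3267 -0.3532  0.1118] top [ 0.3238 -0.3558  0.1176]
scene stand 0.84 1499 [0.007 0.014 0.108] med [ 0.2902 -0.2954  0.014 ] top [ 0.3268 -0.3538  0.1146]
scene stand 0.62 278 [0.007 0.058 0.111] med [ 0.4641 -0.1688  0.0583] top [ 0.46   -0.1727  0.109 ]
top sample 0.76 182 [0.031 0.071 0.103] med [ 0.6094 -0.2275  0.0705] top [ 0.6146 -0.2316  0.1   ]
top knob_head 0.79 225 [0.095 0.119 0.123] med [ 0.3157 -0.3597  0.1186] top [ 0.3155 -0.3614  0.1195]
top knob_head 0.5 136 [0.115 0.118 0.122] med [0.6062 0.0876 0.1182] top [0.6062 0.0876 0.1182]
top stand 0.83 2871 [0.009 0.015 0.117] med [ 0.2819 -0.297   0.0148] top [ 0.3158 -0.3606  0.1193]
top stand 0.7 2550 [0.008 0.014 0.117] med [0.5825 0.1568 0.0135] top [0.6064 0.0878 0.1181]
[[ 0.    -0.968 -0.252  0.073]
 [ 1.     0.     0.001 -0.001]
 [-0.001 -0.252  0.968 -0.179]
 [ 0.     0.     0.     1.   ]]
[[279.23669202   0.         255.56958895]
 [  0.         279.23669202 190.00494186]
 [  0.           0.           1.        ]]
in start tool axes cm [ 48.86 -25.77  -1.45] turn -0.879 dist 0.553
```

Emit:
carry_out(
  deltas=[
    [1, 4.1, -2.15, -0.15, 0],
    [1, 4.1, -2.15, -0.15, 0],
    [1, 4.1, -2.15, -0.15, 0],
    [1, 4.1, -2.15, -0.15, 0],
    [1, 4.1, -2.15, -0.15, 0],
    [1, 4.1, -2.15, -0.15, 0],
    [1, 4.1, -2.15, -0.15, 0],
    [1, 4.1, -2.15, -0.15, 0],
    [1, 4.1, -2.15, -0.15, 0],
    [1, 4.1, -2.15, -0.15, 0],
    [1, 4.1, -2.15, -0.15, 0],
    [1, 4.1, -2.15, -0.15, 0],
  ],
)

```text
time: 2.65
position: [0.6042, -0.2271, 0.2238]
tool_rot: [3.141, -0.0, 0.341]
wrist_force: [0.8, -0.5, 0.2]
grip_width: 1.0
```

Emit:
carry_out(
  deltas=[
    [1, 0, 0, 0, -0.125],
    [1, 0, 0, 0, -0.125],
    [1, 0, 0, 0, -0.125],
    [1, 0, 0, 0, -0.125],
    [1, 0, 0, 0, -0.125],
    [1, 0, 0, 0, -0.125],
    [1, 0, 0, 0, -0.125],
    [1, 0, 0, 0, 0],
    [1, 0, 0, 0, 0],
  ],
)

```text
time: 3.55
position: [0.603, -0.2287, 0.2235]
tool_rot: [3.142, -0.0, 1.212]
wrist_force: [-0.5, -0.1, 0.1]
grip_width: 0.998
```

```bash
python3 - <<'E'
from h import *
s,p=snap('wrist','w1.png'); print(s['position'],s['tool_rot'],s['q'])
for l,z in (('sample',0),('slim0',0)):
  for d in spotter.landmark_of(l,p)[:3]:
    uv=np.array(d['centre'])*[512,384]; print(l,d['confidence'],uv,onplane(p,uv,z,s)[0].round(4))
for d in spotter.cut_out('sample',p)[:3]:
  X,_=cloud(p,d['pixels'],s); zt=np.percentile(X[:,2],98); T=X[X[:,2]>zt-.008]
  print(d['confidence'],len(X),zt,len(T),T.mean(0),((T.max(0)+T.min(0))/2),np.ptp(T,axis=0))
E
```

```text
[ 0.60304218 -0.22873782  0.22351886] [ 3.14154628e+00 -1.18002648e-04  1.21165418e+00] [ 0.4921237   0.37981277 -0.30093763  1.64017648  0.12112648  1.13990649
 -0.19844695]
sample 0.8 [263.4752 165.312 ] [ 0.6155 -0.2268  0.    ]
slim0 0.9 [150.5792 171.1872] [ 0.4582 -0.1771  0.    ]
slim0 0.71 [199.0144 239.616 ] [ 0.4811 -0.3014  0.    ]
0.83 936 0.10066042286235996 405 [ 0.61683452 -0.22996512  0.099359  ] [ 0.61658082 -0.23053445  0.09740157] [0.02507685 0.02464504 0.00867697]
```

View pics/w1.png

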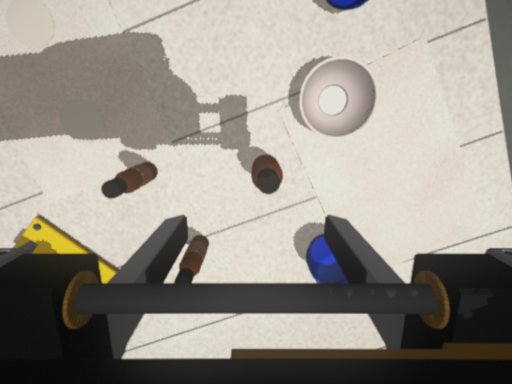

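The wrist view shows the sample's cap at (267,175). It has the right height (0.100) and diameter (25 mm), and puts the bottle at (0.6168, -0.230).

Emit:
carry_out(
  deltas=[
    [1, 0.36, 1.34, 0, 0],
    [1, 0, 0, 2, 0],
    [1, 0, 0, 3, 0],
    [1, 0, 0, 3, 0],
    [1, 0, 0, 3, 0],
    [1, 0, 0, 3, 0],
    [1, 0, 0, 2.5, 0],
    [1, 0, 0, 1.75, 0],
    [1, 0, 0, 1.0, 0],
    [1, 0, 0, 0, 0],
    [1, 0, 0, 0, 0],
  ],
)

```text
time: 4.85
position: [0.6175, -0.2299, 0.0319]
tool_rot: [3.141, -0.0, 1.216]
wrist_force: [0.1, -0.3, 0.2]
grip_width: 0.998
```

Emit:
carry_out(
  deltas=[
    [0.3, 0, 0, 0, 0],
    [0.3, 0, 0, 0, 0],
    [0.3, 0, 0, 0, 0],
    [0.3, 0, 0, 0, 0],
    [0.3, 0, 0, 0, 0],
    [0.3, 0, 0, 0, 0],
    [0.3, 0, 0, 0, 0],
    [0.3, 0, 0, 0, 0],
  ],
  newtons=20,
)

```text
time: 5.65
position: [0.617, -0.2298, 0.031]
tool_rot: [3.141, -0.0, 1.216]
wrist_force: [-0.1, -0.8, -0.7]
grip_width: 0.419
```

Emit:
carry_out(
  deltas=[
    [0.3, 0, 0, 0, 0],
    [0.3, 0, 0, 0, 0],
    [0.3, 0, 0, -1, 0],
    [0.3, 0, 0, -2, 0],
    [0.3, 0, 0, -3, 0],
    [0.3, 0, 0, -3, 0],
    [0.3, 0, 0, -3, 0],
    [0.3, 0, 0, -3, 0],
    [0.3, 0, 0, -2, 0],
    [0.3, 0, 0, -1, 0],
    [0.3, 0, 0, 0, 0],
    [0.3, 0, 0, 0, 0],
  ],
  newtons=25,
)

```text
time: 6.85
position: [0.6164, -0.2297, 0.2101]
tool_rot: [-3.14, 0.0, 1.216]
wrist_force: [0.4, -0.5, -0.8]
grip_width: 0.422
```

```bash
python3 - <<'E'
from h import *
s,p=snap('wrist','w2.png'); print(s['position'],s['tool_rot'],s['q'],s['grip_width'],s['wrist_force'])
rows(s,(0.60,0.08,0.205),1.836,1)
E
```

```text
[ 0.61638893 -0.22974109  0.21011707] [-3.14048271e+00  3.15656635e-05  1.21574665e+00] [ 0.4832278   0.41214362 -0.30005939  1.62319997  0.13131707  1.12723656
 -0.20481973] 0.421516178415524 [ 0.3732172  -0.46539165 -0.77129668]
in start tool axes cm [ 28.47 -12.3    0.51] turn -0.62 dist 0.31
```

Emit:
carry_out(
  deltas=[
    [0.3, 1.5, -0.7, -0.4, 0],
    [0.3, 2.7, -1.25, -0.4, 0],
    [0.3, 2.9, -1.4, -0.4, 0],
    [0.3, 2.9, -1.4, -0.4, 0],
    [0.3, 2.9, -1.4, -0.4, 0],
    [0.3, 2.9, -1.4, -0.4, 0],
    [0.3, 2.9, -1.4, -0.4, 0],
    [0.3, 2.9, -1.4, -0.4, 0],
    [0.3, 2.9, -1.35, -0.4, 0],
    [0.3, 2.7, -1.15, -0.4, 0],
  ],
)

```text
time: 7.9
position: [0.5898, 0.0724, 0.2506]
tool_rot: [-3.14, 0.0, 1.217]
wrist_force: [0.4, -0.9, -0.6]
grip_width: 0.418
```

Emit:
carry_out(
  deltas=[
    [0.3, 0, 0, 0, -0.105],
    [0.3, 0, 0, 0, -0.105],
    [0.3, 0, 0, 0, -0.105],
    [0.3, 0, 0, 0, -0.105],
    [0.3, 0, 0, 0, -0.1],
    [0.3, 0, 0, 0, -0.1],
    [0.3, 0, 0, 0, 0],
    [0.3, 0, 0, 0, 0],
  ],
)

```text
time: 8.7
position: [0.5905, 0.0703, 0.2506]
tool_rot: [-3.141, -0.0, 1.833]
wrist_force: [0.1, 1.6, -0.3]
grip_width: 0.424
```

```bash
python3 - <<'E'
from h import *
s,p=snap('wrist','w3.png'); print(s['position'],s['tool_rot'],s['q'],s['grip_width'])
for l,z in (('stand',0),('nest',.05),('jaw_face',.062),('knob_head',.088)):
  for d in spotter.landmark_of(l,p)[:2]:
    uv=np.array(d['centre'])*[512,384]; print(l,round(d['confidence'],2),uv.round(1),onplane(p,uv,z,s)[0].round(4))
X,uv=cloud(p,None,s)
lo,hi=np.array([.50,.02]),np.array([.70,.30])
m=((X[:,:2]>lo)&(X[:,:2]<hi)).all(1)
for a,b,n in ((.045,.055,'ped'),(.068,.075,'Vtop/jaw'),(.112,.124,'knobtop')):
  k=m&(X[:,2]>a)&(X[:,2]<b); T=X[k]
  print(n,len(T),np.median(T,0).round(4) if len(T) else '',(T.min(0)).round(3),T.max(0).round(3))
np.savez('w3.npz',X=X,uv=uv)
E
```

```text
[0.59052261 0.0703368  0.25059537] [-3.14088409e+00 -3.66399500e-04  1.83313739e+00] [ 0.20538309  0.30339506 -0.53356935  1.71142672  0.16518065  1.17250127
 -0.11027848] 0.42386772287792435
stand 0.65 [ 38.6 321.1] [ 0.287  -0.3024  0.    ]
stand 0.58 [270.1 115.7] [0.5914 0.1495 0.    ]
nest 0.81 [267.2  65.8] [0.5691 0.2058 0.05  ]
jaw_face 0.86 [273.   95.1] [0.5852 0.1731 0.062 ]
knob_head 0.81 [275.8 164.1] [0.6098 0.0943 0.088 ]
ped 1294 [0.5713 0.2069 0.0492] [0.54  0.163 0.046] [0.601 0.244 0.055]
Vtop/jaw 935 [0.5678 0.2275 0.0711] [0.541 0.163 0.068] [0.601 0.255 0.073]
knobtop 900 [0.6083 0.0933 0.1174] [0.59  0.073 0.112] [0.628 0.113 0.121]
```

View pics/w3.png

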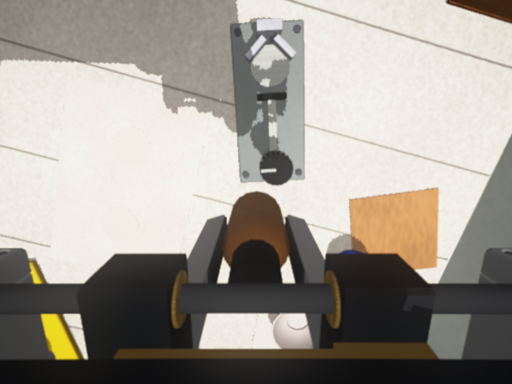

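```bash
cat > fit.py <<'E'
from h import *
def fit(p,s):
  X,uv=cloud(p,None,s)
  rgb=p['img'][uv[:,1],uv[:,0]].astype(int)
  m=(X[:,0]>.48)&(X[:,0]<.72)&(X[:,1]>.01)&(X[:,1]<.30)
  b=m&(X[:,2]>.008)&(X[:,2]<.017)
  # plate: keep the largest blob in a metric raster
  P=((X[b][:,:2]-[.45,0])*1000).astype(int); I=np.zeros((320,320),np.uint8); I[P[:,1].clip(0,319),P[:,0].clip(0,319)]=255
  I=cv2.morphologyEx(I,cv2.MORPH_CLOSE,np.ones((5,5))); I=cv2.morphologyEx(I,cv2.MORPH_OPEN,np.ones((5,5)))
  c=max(cv2.findContours(I,cv2.RETR_EXTERNAL,cv2.CHAIN_APPROX_NONE)[0],key=cv2.contourArea)
  r=cv2.minAreaRect(c); print('plate centre',(np.array(r[0])/1000+[.45,0]).round(4),'size',np.round(r[1],1),'ang',round(r[2],2))
  for a,e,n,D in ((.046,.053,'ped',50),(.113,.122,'knob',38)):
    k=m&(X[:,2]>a)&(X[:,2]<e); T=X[k]
    med=np.median(T[:,:2],0); T=T[np.linalg.norm(T[:,:2]-med,axis=1)<D*.0006]
    (c,R)=cv2.minEnclosingCircle((T[:,:2]*1000).astype(np.float32)); print(n,len(T),'circ',np.round(c,1),round(2*R,1),'mean',T.mean(0).round(4))
E
python3 - <<'E'
from fit import *
s,p=snap('wrist'); fit(p,s)
s,p=snap('top'); fit(p,s)
s,p=snap('scene'); fit(p,s)
E
```

```text
plate centre [0.5862 0.1603] size [100.5 220.5] ang 17.9
ped 1225 circ [569.1 207. ] 54.7 mean [0.5718 0.2064 0.0492]
knob 897 circ [608.5  92.8] 39.8 mean [0.6084 0.0933 0.1173]
plate centre [0.53 0.22] size [34.1 71. ] ang 3.24
ped 127 circ [566.7 210.2] 54.0 mean [0.5679 0.2086 0.0501]
knob 0 circ [0. 0.] 0.0 mean [nan nan nan]
plate centre [0.5901 0.1616] size [ 95.7 217.9] ang 17.82
ped 159 circ [573.1 208.1] 51.9 mean [0.5731 0.2005 0.0494]
knob 138 circ [610.8  93.2] 40.4 mean [0.6117 0.0937 0.1174]
  return _methods._mean(a, axis=axis, dtype=dtype,
  ret = um.true_divide(
fit.py:15: RuntimeWarning: Mean of empty slice.
  (c,R)=cv2.minEnclosingCircle((T[:,:2]*1000).astype(np.float32)); print(n,len(T),'circ',np.round(c,1),round(2*R,1),'mean',T.mean(0).round(4))
```

Emit:
carry_out(
  deltas=[
    [0.3, 1.5, 0.2, 0, 0],
    [0.3, 2.2, 0.28, 0, 0],
    [0.3, 2.2, 0.28, 0, 0],
    [0.3, 2.2, 0.28, 0, 0],
    [0.3, 2.2, 0.28, 0, 0],
    [0.3, 1.9, 0.2, 0, 0],
    [0.3, 1.2, 0.14, 0, 0],
    [0.3, 0, 0, 0, -0.052],
    [0.3, 0, 0, 3, 0],
    [0.3, 0, 0, 4, 0],
    [0.3, 0, 0, 3, 0],
    [0.3, 0, 0, 2, 0],
  ],
)

```text
time: 10.3
position: [0.5709, 0.2034, 0.1287]
tool_rot: [-3.139, -0.0, 1.888]
wrist_force: [0.3, -0.3, -1.1]
grip_width: 0.419
```

Emit:
carry_out(
  deltas=[
    [0.3, 0, 0, 1, 0],
    [0.3, 0, 0, 0, 0],
    [0.3, 0, 0, 0, 0],
    [0.3, 0, 0, 0, 0],
  ],
)

```text
time: 10.7
position: [0.5726, 0.2039, 0.1223]
tool_rot: [3.14, -0.0, 1.888]
wrist_force: [-0.7, 0.2, -0.7]
grip_width: 0.421
```

```bash
python3 - <<'E'
from h import *
s,a=snap('scene'); print(s['position'],s['tool_rot'],s['wrist_force'],s['grip_width'])
u,v=project(a,[[.575,.17,.1]])[0].astype(int); print(u,v)
c=a['img'][max(v-70,0):v+70,max(u-90,0):u+90]; cv2.imwrite('pics/s4.png',cv2.resize(c,(720,560),interpolation=cv2.INTER_CUBIC)[:,:,::-1])
m=[d for d in spotter.cut_out('sample',a)]
for d in m[:2]:
  X,_=cloud(a,d['pixels']); print(d['confidence'],np.median(X,0).round(4),np.percentile(X,[3,97],axis=0).round(4))
rows(s,(0.5723,0.2022,0.084),1.885,1)
E
```

```text
[0.57256428 0.2039361  0.12232322] [ 3.13972395e+00 -5.57439572e-05  1.88765475e+00] [-0.73910214  0.19862602 -0.69124575] 0.42134060810103097
307 207
0.67 [0.5877 0.2075 0.1194] [[0.573  0.187  0.0979]
 [0.5949 0.2224 0.1554]]
in start tool axes cm [-0.16 -0.08  3.83] turn 0.003 dist 0.038
```

View pics/s4.png

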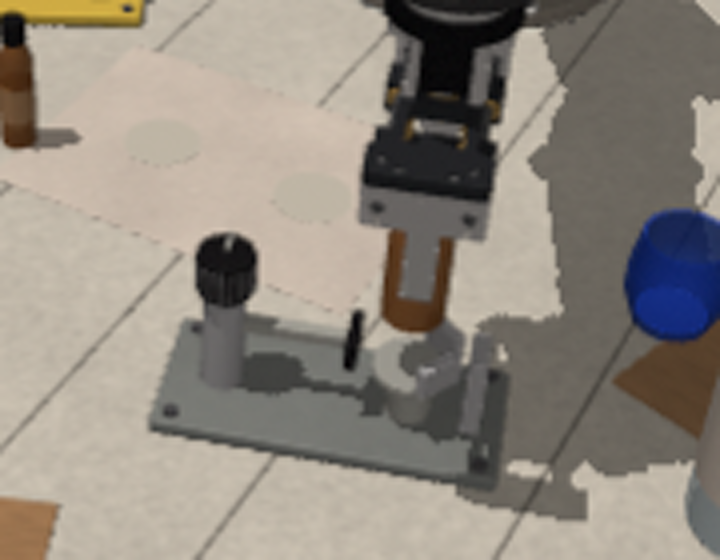

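The crop shows the bottle hanging over the pedestal (bottom edge at (415,325), disc at (410,365)), between jaw and V. I'm lowering it.

Emit:
carry_out(
  deltas=[
    [0.3, -0.16, -0.08, 1, 0],
    [0.3, 0, 0, 1.3, 0],
    [0.3, 0, 0, 1, 0],
    [0.3, 0, 0, 0.4, 0],
    [0.3, 0, 0, 0.1, 0],
    [0.3, 0, 0, 0, 0],
    [0.3, 0, 0, 0, 0],
    [0.3, 0, 0, 0, 0],
  ],
)

```text
time: 11.6
position: [0.5719, 0.2019, 0.0834]
tool_rot: [3.141, -0.0, 1.888]
wrist_force: [-0.4, 0.5, -1.3]
grip_width: 0.425
```

Emit:
carry_out(
  deltas=[
    [0.3, 0, 0, 0.1, 0],
    [0.3, 0, 0, 0.1, 0],
    [0.3, 0, 0, 0, 0],
    [0.3, 0, 0, 0, 0],
    [0.3, 0, 0, 0, 0],
  ],
)

```text
time: 12.1
position: [0.5716, 0.2017, 0.081]
tool_rot: [-3.142, -0.0, 1.888]
wrist_force: [-0.0, -0.2, -1.1]
grip_width: 0.425
```

Emit:
carry_out(
  deltas=[
    [0.3, 0, 0, 0.08, 0],
    [0.3, 0, 0, 0, 0],
    [0.3, 0, 0, 0, 0],
    [0.3, 0, 0, 0, 0],
  ],
)

```text
time: 12.5
position: [0.5717, 0.2018, 0.0808]
tool_rot: [3.141, 0.0, 1.888]
wrist_force: [-4.3, -2.1, 9.7]
grip_width: 0.423
```

Contact at TCP z 0.081, as expected. I'm easing off and opening.

Emit:
carry_out(
  deltas=[
    [0.3, 0, 0, -0.06, 0],
    [0.3, 0, 0, 0, 0],
    [0.45, 0, 0, 0, 0],
    [0.5, 0, 0, 0, 0],
    [0.6, 0, 0, 0, 0],
    [0.75, 0, 0, 0, 0],
    [0.75, 0, 0, 0, 0],
    [0.75, 0, 0, 0, 0],
    [0.75, 0, 0, 0, 0],
  ],
)

```text
time: 13.4
position: [0.5716, 0.2018, 0.0808]
tool_rot: [3.142, -0.0, 1.888]
wrist_force: [-0.1, -0.0, 0.3]
grip_width: 0.75
```

Emit:
carry_out(
  deltas=[
    [0.75, 0, 0, -1, 0],
    [0.75, 0, 0, -2, 0],
    [0.75, 0, 0, -3, 0],
    [0.75, 0, 0, -4, 0],
    [0.75, 0, 0, -4, 0],
    [0.75, 0, 0, -2, 0],
    [0.75, 0, 0, 0, 0],
    [0.75, 0, 0, 0, 0],
  ],
)

```text
time: 14.2
position: [0.5716, 0.2017, 0.2413]
tool_rot: [3.141, 0.0, 1.888]
wrist_force: [-0.3, -0.1, -2.2]
grip_width: 0.753
```

Emit:
carry_out(
  deltas=[
    [0.75, -2, 0, 0, 0],
    [0.75, -3, 0, 0, 0],
    [0.75, -3, 0, 0, 0],
    [0.75, -3, 0, 0, 0],
    [0.75, -3, 0, 0, 0],
    [0.75, -3, 0, 0, 0],
    [0.75, -2, 0, 0, 0],
    [0.75, 0, 0, 0, 0],
    [0.75, 0, 0, 0, 0],
  ],
)

```text
time: 15.1
position: [0.6303, 0.0213, 0.2397]
tool_rot: [-3.14, -0.001, 1.887]
wrist_force: [0.6, 0.1, 0.3]
grip_width: 0.752
```

```bash
python3 - <<'E'
from fit import *
s,p=snap('wrist'); print(s['position'],s['tool_rot'],s['q'],s['wrist_force'])
cv2.imwrite('pics/w5.png',cv2.resize(p['img'],(768,576),interpolation=cv2.INTER_CUBIC)[:,:,::-1])
fit(p,s)
for l,z in (('nest',.05),('jaw_face',.062),('knob_head',.088),('sample',.05)):
  for d in spotter.landmark_of(l,p)[:2]:
    uv=np.array(d['centre'])*[512,384]; print(l,round(d['confidence'],2),uv.round(1),onplane(p,uv,z,s)[0].round(4))
for d in spotter.cut_out('sample',p)[:2]:
  X,_=cloud(p,d['pixels'],s); zt=np.percentile(X[:,2],98); T=X[X[:,2]>zt-.008]
  print(d['confidence'],len(X),zt,len(T),T.mean(0),((T.max(0)+T.min(0))/2),np.ptp(T,axis=0))
E
```

```text
[0.63030142 0.02128954 0.23974482] [-3.14006619e+00 -9.54144286e-04  1.88731696e+00] [ 0.26380566  0.37272213 -0.51962121  1.64307517  0.19596741  1.17981579
  0.01499569] [0.57194737 0.06343383 0.30663901]
plate centre [0.5916 0.1433] size [100.4 182. ] ang 17.9
ped 145 circ [582.5 202.4] 50.1 mean [0.5907 0.2029 0.0493]
knob 1023 circ [608.5  93.3] 39.1 mean [0.6079 0.0938 0.1172]
jaw_face 0.79 [257.4  38.9] [0.5818 0.1752 0.062 ]
knob_head 0.55 [255.2 113.9] [0.6055 0.095  0.088 ]
sample 0.86 [254.   16.5] [0.5698 0.1992 0.05  ]
0.93 1080 0.12641490957620963 123 [0.57605016 0.18981332 0.12213566] [0.57540232 0.19115119 0.12519092] [0.02165872 0.00913421 0.01339918]
0.43 1072 0.11890223882813535 1047 [0.60830123 0.09331352 0.11717348] [0.60793366 0.09297864 0.11657305] [0.0373948  0.03809528 0.00678487]
```

View pics/w5.png

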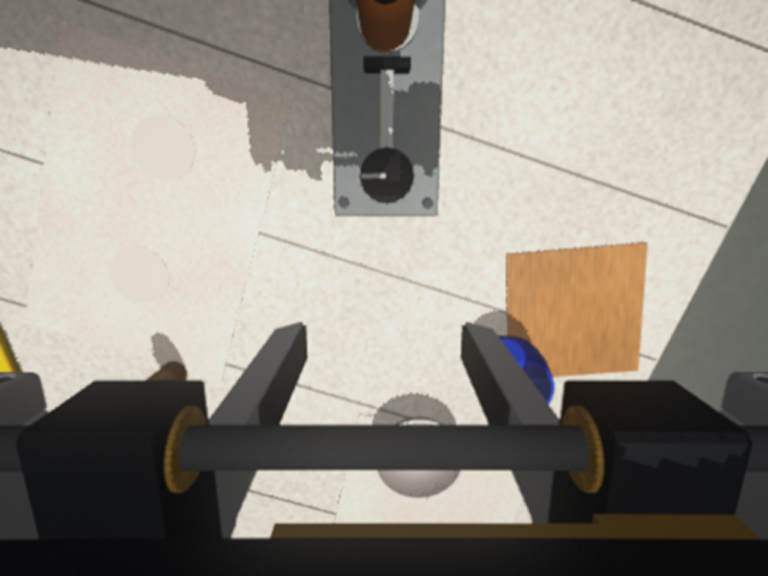

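The wrist view shows the bottle standing on the pedestal at (386,20). The knob is at (386,175) with its bar pointing left, so spindle is about 1.5 to 1.6. The knob axis measures (0.6083, 0.0935).

Emit:
carry_out(
  deltas=[
    [0.75, 1.5, 0, 0, 0],
    [0.75, 2.5, 0.1, 0, 0],
    [0.75, 2.3, 0.06, 0, 0],
    [0.75, 1.25, 0, 0, 0],
    [0.75, 0, 0, 0, -0.13],
    [0.75, 0, 0, 0, -0.13],
    [0.75, 0, 0, 0, -0.13],
    [0.75, 0, 0, 0, -0.13],
    [0.75, 0, 0, 0, -0.14],
    [0.75, 0, 0, 0, -0.14],
    [0.75, 0, 0, 0, 0],
    [0.75, 0, 0, 0, 0],
  ],
)

```text
time: 16.6
position: [0.6087, 0.0936, 0.2408]
tool_rot: [3.142, -0.0, 2.683]
wrist_force: [-0.0, 0.8, 0.3]
grip_width: 0.75
```

```bash
python3 - <<'E'
from fit import *
s=arm.get_state(); print(s['position'],s['tool_rot'],s['q'])
rows(s,(.6083,.0935,.086),1.887+.8,1)
E
```

```text
[0.60874115 0.09356395 0.24078474] [ 3.14150686e+00 -1.11182586e-04  2.68339002e+00] [ 0.28210999  0.3788585  -0.69666643  1.66942006  0.25859874  1.18771166
  0.63541472]
in start tool axes cm [ 0.04 -0.03 15.48] turn -0.004 dist 0.155
```

Emit:
carry_out(
  deltas=[
    [0.75, 0.04, 0, 2, 0],
    [0.75, 0, 0, 3, 0],
    [0.75, 0, 0, 3.5, 0],
    [0.75, 0, 0, 3.5, 0],
    [0.75, 0, 0, 2, 0],
    [0.75, 0, 0, 1.4, 0],
    [0.75, 0, 0, 0, 0],
    [0.75, 0, 0, 0, 0],
  ],
)

```text
time: 17.4
position: [0.6089, 0.094, 0.0876]
tool_rot: [3.141, 0.001, 2.687]
wrist_force: [0.2, 0.1, 1.0]
grip_width: 0.75
```

Emit:
carry_out(
  deltas=[
    [0.3, 0, 0, 0, 0],
    [0.3, 0, 0, 0, 0],
    [0.3, 0, 0, 0, 0],
    [0.3, 0, 0, 0, 0],
    [0.3, 0, 0, 0, 0],
    [0.3, 0, 0, 0, 0],
    [0.3, 0, 0, 0, 0],
    [0.3, 0, 0, 0, 0],
  ],
  newtons=25,
)

```text
time: 18.2
position: [0.6081, 0.0924, 0.0871]
tool_rot: [-3.14, -0.0, 2.687]
wrist_force: [-4.8, -6.1, 8.0]
grip_width: 0.405
```

```bash
python3 - <<'E'
from fit import *
s=arm.get_state(); print({k:np.round(s[k],4) for k in ('time','position','tool_rot','wrist_force','torque','grip_width','q')})
E
```

```text
{'time': np.float64(18.2), 'position': array([0.6081, 0.0924, 0.0871]), 'tool_rot': array([-3.1398, -0.    ,  2.6869]), 'wrist_force': array([-4.7844, -6.0706,  8.036 ]), 'torque': array([-1.3389,  0.9724,  0.0063]), 'grip_width': np.float64(0.4051), 'q': array([ 0.226 ,  0.5331, -0.6351,  1.8139,  0.3893,  0.9234,  0.5336])}
```

Emit:
carry_out(
  deltas=[
    [0.3, 0, -0.18, -0.05, 0],
    [0.3, 0, 0, 0, 0],
    [0.3, 0, 0, 0, 0],
    [0.3, 0, 0, 0, 0.03],
    [0.3, 0, 0, 0, 0.06],
    [0.3, 0, 0, 0, 0.08],
    [0.3, 0, 0, 0, 0.08],
    [0.3, 0, 0, 0, 0.05],
    [0.3, 0, 0, 0, 0],
    [0.3, 0, 0, 0, 0],
  ],
)

```text
time: 19.2
position: [0.6082, 0.0926, 0.0872]
tool_rot: [3.14, 0.0, 2.388]
wrist_force: [5.6, 3.1, -8.7]
grip_width: 0.399
```

```bash
cat > st.py <<'E'
from fit import *
s=arm.get_state(); print({k:np.round(s[k],4) for k in ('time','position','tool_rot','wrist_force','torque','grip_width')}, s['q'][6])
s,p=snap('wrist'); 
c=project(p,[[.6083,.0935,.12]],s)[0]; print(c)
cv2.imwrite('pics/cur.png',cv2.resize(p['img'],(768,576),interpolation=cv2.INTER_CUBIC)[:,:,::-1])
E
python3 st.py
```

```text
{'time': np.float64(19.2), 'position': array([0.6082, 0.0926, 0.0872]), 'tool_rot': array([3.1401e+00, 1.0000e-04, 2.3879e+00]), 'wrist_force': array([ 5.5703,  3.0885, -8.6783]), 'torque': array([ 0.7619, -1.4869, -0.0516]), 'grip_width': np.float64(0.3995)} 0.2718905253826876
[255.98749728 250.02815639]
```

View pics/cur.png

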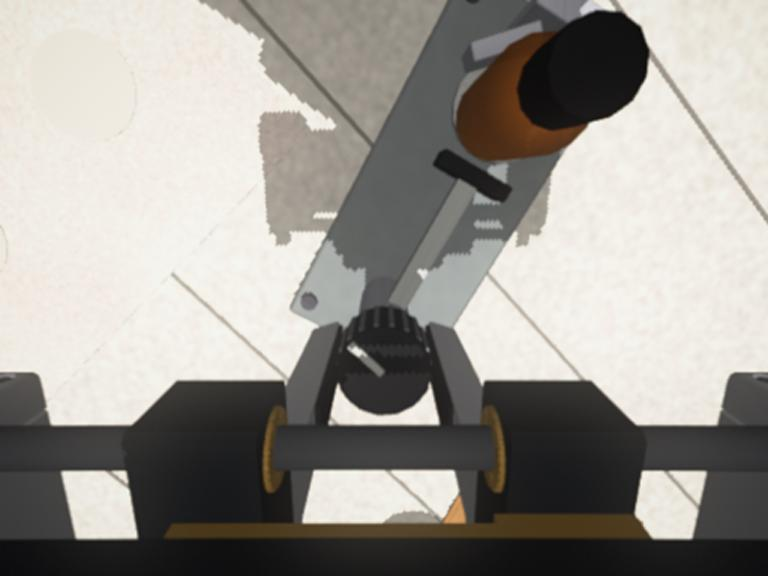

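The wrist view shows the head gripped between the fingers. The bar runs from (382,373) to (348,345) and moves with the tool, and the bottle is upright at (560,90). I'm relieving the side load and turning on clockwise.

Emit:
carry_out(
  deltas=[
    [0.3, 0, 0.07, 0.025, 0],
    [0.3, 0, 0, 0, 0.05],
    [0.3, 0, 0, 0, 0.1],
    [0.3, 0, 0, 0, 0.1],
    [0.3, 0, 0, 0, 0.1],
    [0.3, 0, 0, 0, 0.1],
    [0.3, 0, 0, 0, 0.1],
    [0.3, 0, 0, 0, 0.1],
    [0.3, 0, 0, 0, 0.1],
    [0.3, 0, 0, 0, 0.05],
    [0.3, 0, 0, 0, 0],
    [0.3, 0, 0, 0, 0],
  ],
)

```text
time: 20.45
position: [0.609, 0.093, 0.0872]
tool_rot: [3.14, -0.001, 1.588]
wrist_force: [6.4, 2.3, -6.8]
grip_width: 0.402
```

```bash
cat > bar.py <<'E'
from h import *
# bright pixels on the knob top, back-projected on z=.12; angle from the pedestal direction (stand yaw 17.95 deg)
s,p=snap('wrist'); print({k:np.round(s[k],4) for k in ('time','position','tool_rot','wrist_force','torque','grip_width')}, s['q'][6])
g=p['img'].astype(int); v,u=np.mgrid[:384,:512]
X=onplane(p,np.c_[u.ravel(),v.ravel()],.120,s)[:,:2]-[.6083,.0935]
m=(np.linalg.norm(X,axis=1)<.0175)&(g.min(2).ravel()>85)
P=X[m]; print('n',len(P),'centroid mm',(P.mean(0)*1000).round(1))
w,V=np.linalg.eigh(np.cov(P.T)); d=V[:,1]*np.sign(V[:,1]@P.mean(0))
ped=np.deg2rad(90+17.95)
a=np.arctan2(d[1],d[0])-ped; b=np.arctan2(*(P.mean(0)[::-1]))-ped
print('spindle by axis',((a+np.pi)%(2*np.pi)-np.pi).round(3),'by centroid',((b+np.pi)%(2*np.pi)-np.pi).round(3),'ratio',(w[1]/w[0]).round(1))
for q in spotter.cut_out('sample',p)[:1]:
  Y,_=cloud(p,q['pixels'],s); T=Y[Y[:,2]>.14]; print('bottle top',q['confidence'],T.mean(0).round(4),len(T))
cv2.imwrite('pics/cur.png',cv2.resize(p['img'],(768,576),interpolation=cv2.INTER_CUBIC)[:,:,::-1])
E
python3 bar.py
```

```text
{'time': np.float64(20.45), 'position': array([0.609 , 0.093 , 0.0872]), 'tool_rot': array([ 3.1400e+00, -7.0000e-04,  1.5878e+00]), 'wrist_force': array([ 6.3754,  2.336 , -6.7701]), 'torque': array([ 0.4796, -1.6955, -0.1136]), 'grip_width': np.float64(0.4016)} -0.43571619515541077
n 256 centroid mm [-5.1 -0.8]
spindle by axis 0.046 by centroid 1.407 ratio 3.6
bottle top 0.94 [0.5729 0.1992 0.1487] 3597
```

Emit:
carry_out(
  deltas=[
    [0.3, 0, 0.06, 0.03, 0.03],
    [0.3, 0, 0, 0, 0.07],
    [0.3, 0, 0, 0, 0.07],
    [0.3, 0, 0, 0, 0.07],
    [0.3, 0, 0, 0, 0.06],
    [0.3, 0, 0, 0, 0],
    [0.3, 0, 0, 0, 0],
    [0.3, 0, 0, 0, 0],
  ],
)

```text
time: 21.35
position: [0.6094, 0.0929, 0.0871]
tool_rot: [3.141, -0.001, 1.289]
wrist_force: [4.4, 1.9, -0.4]
grip_width: 0.404
```

```bash
python3 bar.py
```

```text
{'time': np.float64(21.35), 'position': array([0.6094, 0.0929, 0.0871]), 'tool_rot': array([ 3.1406e+00, -8.0000e-04,  1.2894e+00]), 'wrist_force': array([ 4.4276,  1.9348, -0.3915]), 'torque': array([ 0.6092, -1.0866, -0.051 ]), 'grip_width': np.float64(0.4037)} -0.69954892762615
n 262 centroid mm [-5.6 -0.2]
spindle by axis 2.854 by centroid 1.297 ratio 3.6
bottle top 0.91 [0.5727 0.2036 0.1485] 4414
```

View pics/cur.png

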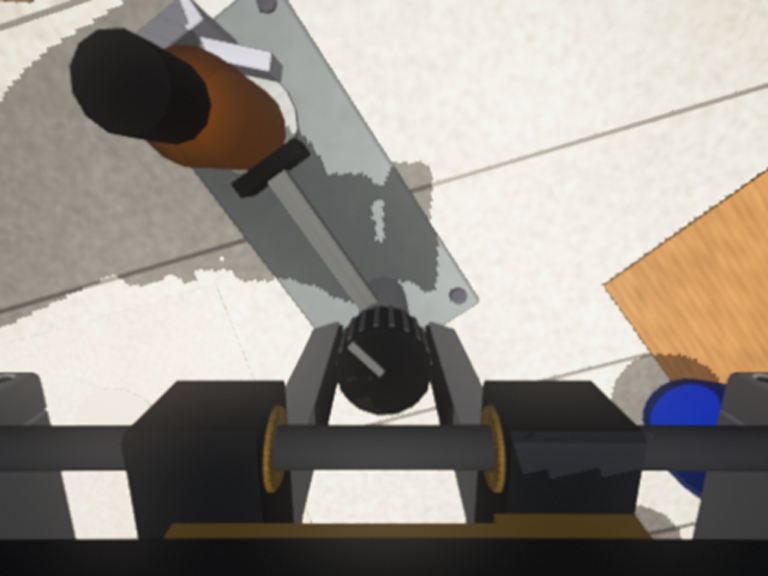

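The bar sits at the same pixels relative to the fingers, (348,345) to (382,373), so there is no slip. The jaw now touches the bottle, with roughly 0.25 rad to go. Turning on in small steps while watching the torque.

Emit:
carry_out(
  deltas=[
    [0.3, 0, 0.04, 0, 0.03],
    [0.3, 0, 0, 0, 0.04],
    [0.3, 0, 0, 0, 0.04],
    [0.3, 0, 0, 0, 0.04],
    [0.3, 0, 0, 0, 0],
    [0.3, 0, 0, 0, 0],
  ],
)

```text
time: 22.05
position: [0.6095, 0.0928, 0.0871]
tool_rot: [3.141, -0.001, 1.139]
wrist_force: [3.7, 3.7, 3.1]
grip_width: 0.402
```

```bash
cat > q.py <<'E'
from h import *
s=arm.get_state(); print({k:np.round(s[k],4) for k in ('time','position','tool_rot','wrist_force','torque','grip_width')}, s['q'][6])
E
python3 q.py; python3 - <<'E'
from h import *
s,p=snap('wrist'); e=onplane(p,[[232,230],[254.7,248.7]],.12,s); d=e[0]-e[1]; print('bar len',np.hypot(*d[:2]),'spindle',np.arctan2(d[1],d[0])-np.deg2rad(107.95), 'root',e[1])
E
```

```text
{'time': np.float64(22.05), 'position': array([0.6095, 0.0928, 0.0871]), 'tool_rot': array([ 3.1411e+00, -8.0000e-04,  1.1391e+00]), 'wrist_force': array([3.7315, 3.7223, 3.113 ]), 'torque': array([ 0.8632, -0.8059, -0.1212]), 'grip_width': np.float64(0.4016)} -0.8322955899631586
bar len 0.01709162388248324 spindle 0.09255888572203097 root [0.6089014  0.09449501 0.12      ]
```

Emit:
carry_out(
  deltas=[
    [0.3, 0, 0, 0, 0.03],
    [0.3, 0, 0, 0, 0.03],
    [0.3, 0, 0, 0, 0],
    [0.3, 0, 0, 0, 0],
  ],
)

```text
time: 22.5
position: [0.6095, 0.0926, 0.0871]
tool_rot: [3.141, -0.001, 1.08]
wrist_force: [4.4, 3.6, 5.5]
grip_width: 0.401
```

```bash
python3 q.py
```

```text
{'time': np.float64(22.5), 'position': array([0.6095, 0.0926, 0.0871]), 'tool_rot': array([ 3.1410e+00, -6.0000e-04,  1.0795e+00]), 'wrist_force': array([4.4033, 3.5964, 5.4668]), 'torque': array([ 0.7109, -0.8466,  0.2677]), 'grip_width': np.float64(0.4015)} -0.8849677038103436
```

Emit:
carry_out(
  deltas=[
    [0.3, 0, 0, 0, 0.03],
    [0.3, 0, 0, 0, 0],
    [0.3, 0, 0, 0, 0],
  ],
)

```text
time: 22.8
position: [0.6093, 0.0923, 0.0871]
tool_rot: [3.141, 0.0, 1.049]
wrist_force: [1.8, 0.8, 7.0]
grip_width: 0.402
```

```bash
python3 q.py
```

```text
{'time': np.float64(22.8), 'position': array([0.6093, 0.0923, 0.0871]), 'tool_rot': array([3.1412e+00, 1.0000e-04, 1.0493e+00]), 'wrist_force': array([1.7654, 0.8236, 6.9943]), 'torque': array([ 0.2683, -0.452 ,  0.4272]), 'grip_width': np.float64(0.4016)} -0.9115346289648477
```

```bash
cp pics/cur.png pics/ref.png; python3 - <<'E'
from h import *
s,p=snap('wrist'); now=cv2.resize(p['img'],(768,576),interpolation=cv2.INTER_CUBIC)[:,:,::-1]; cv2.imwrite('pics/seat.png',now)
ref=cv2.imread('pics/ref.png'); sl=(slice(310,420),slice(325,445))
c=np.hstack([cv2.resize(x[sl],(384,352),interpolation=cv2.INTER_CUBIC) for x in (ref,now)]); cv2.imwrite('pics/cmp.png',np.clip(c.astype(int)*1.5,0,255).astype(np.uint8))
E
```

```text
(no output)
```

View pics/cmp.png

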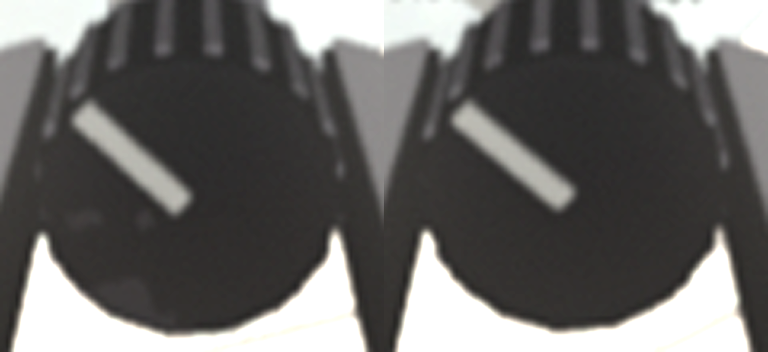

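The comparison shows the bar turned about 2° anticlockwise relative to the fingers (ref (82,112) to (182,205), now (79,113) to (184,203)). So the head has stopped on its end stop and the pads have begun to slip. I'll measure the bar angle properly.

```bash
cat > ang.py <<'E'
from h import *
def bar(img,p,s):
    g=img.max(2).astype(np.uint8).copy()
    M=np.zeros_like(g); cv2.circle(M,(256,240),25,255,-1); v0,_=cv2.threshold(g[M>0].reshape(-1,1),0,255,cv2.THRESH_OTSU)
    n,lab,stt,cen=cv2.connectedComponentsWithStats(((g>v0)&(M>0)).astype(np.uint8))
    # elongated blob nearest the expected bar middle
    i=min(range(1,n),key=lambda k:np.hypot(*(cen[k]-[244,240]))+(100 if stt[k,4]<25 else 0))
    v,u=np.nonzero(lab==i); X=onplane(p,np.c_[u,v],.12,s)[:,:2]
    w,V=np.linalg.eigh(np.cov(X.T)); d=V[:,1]; m=X.mean(0)-np.array([.6083,.0935]); d=d*np.sign(d@m)
    a=np.arctan2(d[1],d[0]); sp=a-np.deg2rad(107.95); sp=(sp+np.pi)%(2*np.pi)-np.pi
    return len(u),(w[1]/w[0]).round(1),'tool angle',round((a-s['tool_rot'][2]+np.pi)%(2*np.pi)-np.pi,4),'spindle',round(sp,4)
E
python3 - <<'E'
from ang import *
s,p=snap('wrist'); print(bar(p['img'],p,s), s['tool_rot'][2],s['torque'])
f=lambda n:cv2.resize(cv2.imread(n),(512,384),interpolation=cv2.INTER_AREA)[:,:,::-1]
r=dict(s); r['position']=np.array([.6094,.0929,.0871]); r['tool_rot']=np.array([3.1406,-.0008,1.2894])
print(bar(f('pics/ref.png'),p,r), bar(f('pics/seat.png'),p,s))
for q in spotter.cut_out('sample',p)[:1]:
  Y,_=cloud(p,q['pixels'],s); T=Y[Y[:,2]>.146]; print('bottle top',T.mean(0).round(4),((T.max(0)+T.min(0))/2).round(4))
E
```

```text
(167, np.float64(20.3), 'tool angle', np.float64(0.8218), 'spindle', np.float64(-0.0129)) 1.049296204548594 [ 0.30502815 -0.44830575  0.41273047]
(171, np.float64(22.0), 'tool angle', np.float64(0.775), 'spindle', np.float64(0.1803)) (167, np.float64(20.3), 'tool angle', np.float64(0.8218), 'spindle', np.float64(-0.0129))
bottle top [0.5718 0.2054 0.1491] [0.571  0.2058 0.1487]
```

Seated: the bar reads about 0 against the pedestal direction, torque is up to 0.43 N m, and the bottle has been pushed from y 0.199 to 0.2055. I'm backing off 1.571 rad.

Emit:
carry_out(
  deltas=[
    [0.3, 0, 0, -0.02, -0.031],
    [0.3, 0, 0, 0, -0.08],
    [0.3, 0, 0, 0, -0.1],
    [0.3, 0, 0, 0, -0.1],
    [0.3, 0, 0, 0, -0.1],
    [0.3, 0, 0, 0, -0.1],
    [0.3, 0, 0, 0, -0.1],
    [0.3, 0, 0, 0, -0.1],
    [0.3, 0, 0, 0, -0.1],
    [0.3, 0, 0, 0, -0.1],
    [0.3, 0, 0, 0, -0.1],
    [0.3, 0, 0, 0, -0.1],
  ],
)

```text
time: 24.15
position: [0.6089, 0.0922, 0.0871]
tool_rot: [-3.141, -0.0, 2.164]
wrist_force: [-0.4, 1.4, 7.9]
grip_width: 0.399
```

Emit:
carry_out(
  deltas=[
    [0.3, 0, 0, 0, -0.1],
    [0.3, 0, 0, 0, -0.1],
    [0.3, 0, 0, 0, -0.1],
    [0.3, 0, 0, 0, -0.08],
    [0.3, 0, 0, 0, -0.05],
    [0.3, 0, 0, 0, -0.03],
    [0.3, 0, 0, 0, 0],
    [0.3, 0, 0, 0, 0],
    [0.3, 0, 0, 0, 0],
  ],
)

```text
time: 25.05
position: [0.6087, 0.0921, 0.0871]
tool_rot: [-3.141, -0.0, 2.62]
wrist_force: [-1.1, 0.7, 7.8]
grip_width: 0.402
```

```bash
python3 - <<'E'
from ang import *
s,p=snap('wrist','end.png'); print(bar(p['img'],p,s)); print({k:np.round(s[k],4) for k in ('time','position','tool_rot','wrist_force','torque','grip_width','q')})
for n,pp,ss in (('wrist',p,s),('scene',viewer.camera('scene'),None)):
 for q in spotter.cut_out('sample',pp)[:1]:
  Y,_=cloud(pp,q['pixels'],ss); T=Y[Y[:,2]>.145]; print(n,'bottle top',q['confidence'],T.mean(0).round(4),((T.max(0)+T.min(0))/2).round(4))
a=viewer.camera('scene')
c=a['img'][130:270,215:395]; cv2.imwrite('pics/fin.png',cv2.resize(np.hstack([c]),(720,560),interpolation=cv2.INTER_CUBIC)[:,:,::-1])
E
```

```text
(157, np.float64(22.1), 'tool angle', np.float64(0.8108), 'spindle', np.float64(1.5469))
{'time': np.float64(25.05), 'position': array([0.6087, 0.0921, 0.0871]), 'tool_rot': array([-3.1407e+00, -3.0000e-04,  2.6203e+00]), 'wrist_force': array([-1.1288,  0.7223,  7.8036]), 'torque': array([0.1969, 0.0809, 0.0711]), 'grip_width': np.float64(0.4016), 'q': array([ 0.2165,  0.53  , -0.6202,  1.8134,  0.3787,  0.9199,  0.4768])}
wrist bottle top 0.82 [0.57   0.2048 0.1491] [0.5705 0.2055 0.1484]
scene bottle top 0.91 [0.5751 0.2056 0.149 ] [0.5741 0.2057 0.1489]
```

View pics/fin.png

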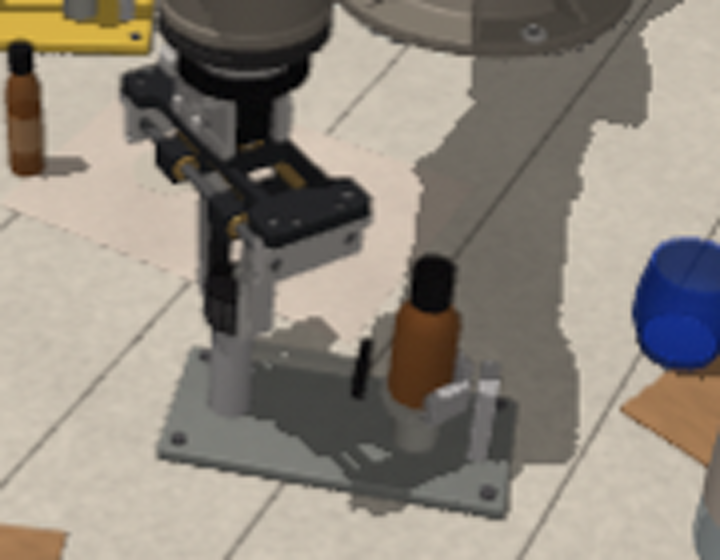

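The final view shows the bottle upright at (425,335) in front of the V. The jaw is backed away at (362,368) and the head is still gripped. The measured back-off is 1.560 to 1.571 rad, so I'm handing in.

```bash
python3 -c "from rig import arm; print(arm.hand_in())"
```

```text
the job is handed in; nothing more can be done
None
```

The job is done and handed in at about 25 s on the robot's clock, well inside the 58 s limit. The bottle stands upright on the pedestal in front of the V. I turned the thumbscrew clockwise to its end stop, backed it off a quarter turn, and the gripper still holds it there.

- **Placing:** I lowered the bottle until it touched the pedestal, then let go. The jaw pushed it about 6 mm towards the V. Its top now reads z 0.149 against a nominal 0.150, and two cameras show it upright.
- **Seating:** At the end stop the torque rose from about 0 to 0.43 N m. The bar pointed at the pedestal to within 0.013 rad, and the fingers slipped about 0.047 rad on the knob before I stopped.
- **Backing off:** The tool turned 1.571 rad. The bar's turn measured 1.560 rad by the wrist camera, and its direction alone reads 1.547. The two differ by up to 0.02 rad, which is about my measuring error.
- **Checks that disagreed:** My first automatic bar-angle check gave useless readings because it picked up other bright pixels, so I replaced it. The scene camera puts the bottle about 4 mm from the wrist camera's reading in x. About 8 N of upward force was left on the wrist at the end.
- **Other objects:** The arm touched nothing else on the table that I know of, but I did not re-measure the other objects afterwards.

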